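# Rinse the spatula and put it to dry

### The arm

A 7-joint arm with a two-finger parallel gripper is mounted at the origin on the work surface. World frame = base frame: x ahead of the robot, y to its left, z up, the work surface at z = 0. Lengths are in mm, angles in rad, forces in N, time in s.
With the tool pointing down it reaches from about 375 to 925 mm from the base axis. Payload 3.1 kg.
Tool frame: the origin (TCP) lies midway between the tips of the shut fingers; the grasp point (between the pads) lies behind it (bot.grip_depth is the z of the grasp point in the tool frame, in mm); z points along the fingers, y is the line along which they close (so a half turn about z gives the same grasp; the last joint's range is limited). The gripper opens to 85 mm and grips with 20 to 120 N. Pads are 22 mm wide; open, the fingers measure 114 mm over their backs; the gripper's body (76 mm by 85 mm) begins 54 mm behind the grasp point. The pads swing forward as they close: fully open they stand 13 mm farther back than shut.
Start: joints at [-1.286, 0.383, 0.044, 1.598, -0.018, 1.161, -0.05], TCP at [242.766, 602.966, 231.269] pointing down, gripper open.
Joint ranges: [-2.61, 2.61], [-0.41, 2.15], [-1.48, 1.57], [0, 2.5], [-1.57, 4.71], [0.05, 1.97], [-2.85, 2.85]. Speed limits (rad/s): [2.79, 2.79, 3.14, 3.14, 3.14, 3.14, 3.14].

### API

Orientations are given as a 3x3 rotation matrix whose columns are the frame's x, y, z axes.
In Python, from workcell import bot, optics gives the robot as it stands. The module is installed in compiled form; this text tells all that it offers.
- The arm moves only by the shell command python3 -m creep 'ROWS' [OPENING]. ROWS is JSON, a list of rows, each a list of 2 entries, a list of its own where there are three numbers: the shift along the tool's x, y, z in cm, then the turn about the tool's z in rad. A call has 1 to 5 rows; each row shifts and turns the commanded pose from where the row before left it, along the tool's axes as they then stand; what a row does not reach is not made up. A row lasts 1/8 s, in which the tool goes at most 62.5 mm and 10.7 degrees, less where a joint would pass 70% of its speed; a pose out of reach is approached as far as the arm can. A call with a gripper value outside its range is refused whole. OPENING is the opening, from -1 (shut) to 1 (fully open), set as the call begins (- or left out, the last holds). The fingers move at their own pace and stop on an object; the grip force is fixed at half the most. Time passes only in rows, so rows that do not move let the fingers close. It gives the time, the measured TCP pose, the force, the opening and the grip force at its end, in the units of the state.
- bot.read_state(): the state, without advancing time (a new reading comes with each control period).
- optics.snapshot(name): name is "scene" or "top" or "wrist"; returns a dict with "pixels" (480x640x3 uint8, red, green, blue), "fx", "fy", "cx", "cy" (pixels), "extrinsics" (4x4, takes a point from world to camera coordinates). Camera axes: x right, y down, z forward; pixel columns grow to the right and rows downward; lengths in mm; the calibration is good to about 2 mm. A picture is of the moment at which its call begins. There is no depth.
- bot.hand_in(): hands the job in; it is judged then, once.
Trained networks look in a picture, given as the dict that the camera call returned (one of the last four; its "shot" number tells which), for a name from the list of things; names that differ only in an ending like _2 or _b are one class to them, and where a whole thing is asked for, a point or a joint stands for the part that bears it (a point fixed in the world has none). Each returns a list of dicts, best first, with "conf" (0 to 1); they miss things now and then, are a little off and sometimes report something else, mostly with a low value. They report only what shows in the picture. A call takes as long as a camera call. They do not tell look-alikes from the thing itself.
- optics.outline_of(picture, name): "pixels" (480x640 bool, what is visible of it) and "bbox" ([left, top, right, bottom] in pixels, round what is visible of it).
The state is a dict: "time": time; "q": joint angles; "joint_vel": joint speeds; "joint_torque": joint torques, N m; "tool_pos": TCP position; "tool_rot": TCP orientation; "wrist_force": force on the tool from outside, world axes, zero at the start; "torque": the same for the moment, N m; "gripper_width": finger opening in mm; "finger_force": force on a finger pad.
Only numpy, scipy, OpenCV 4.12 (cv2) and the standard library are available. Lean on these libraries where they do the work, as an engineer would, in place of code of your own. Each camera call takes 0.05 s, during which the arm holds its last target. There are 200 camera calls.

### The job

Take the used spatula from its plain rest, dip its blade well down into the low open rinse pot and hold it there for about a second. Then lay it in both notches of the drying rest, centred on the rest with its blade over the drip tray; set it down in the notches rather than drop it, and let go. Do not push the pot out of place or shift the jar, the small bottle or the dish, and keep clear of the microscope.

Things in the scene. Friction and masses are not known exactly. Their poses are not given: they have to be found in the camera images.
- spatula: Lab spatula 200 mm long, about 80 g, loose: black plastic handle 130 long, 18 x 18 thick; round steel shaft 10 across; flat steel blade 40 x 22 x 4. Origin under the handle's middle, on its underside. Own x runs from blade to handle: handle x -65 to +65 mm, blade -95 to -135; z up as it lies. Starts in the work rest's notches, blade towards the robot. Centre of mass about 25 mm to the blade side.
- blade_tip (a point): The end of the spatula's blade: 135 mm from the spatula's origin along its own -x and 9 mm above its underside, on the handle's centre line.
- work_rest: Plain aluminium rest, fixed, no tray, holds the spatula at the start: plate 110 x 60 x 6 mm, two uprights (10 thick, 50 wide) at x = +45 and -45 mm, each with a 30 wide notch open to the top, floor 45 above the bench, prong tops at 59. 80 mm free between the uprights for the fingers. Origin on the bench under its centre, x along the spatula. The two rests may swap sides of the bench.
- drying_rest: Aluminium drying rest, fixed: plate, uprights and notches like the work rest's (at x = +45 and -45 mm, floors 45 above the bench, 30 wide), plus a shallow drip tray 100 x 70 x 14 high on its -x side, x = -56 to -156. Origin on the bench midway between the uprights. Spatula home: its origin 45 mm straight above this one, its x along the rest's x, blade over the tray.
- rinse_pot: Low, open, round white ceramic rinse pot standing loose on the bench: straight-sided, no handles, outer radius 46 mm, 48 mm high, wall 4 mm, floor 5 mm, empty, about 350 g. Origin under its centre, z up. A tool must slope steeply (30 degrees or more below level) for its blade to get down inside past the rim.
- jar: White closed jar, radius 38, 85 mm high, loose; origin under its centre. Leave alone. It and the pot may change places.
- dropper: Small white bottle, radius 17, 85 mm high, loose; origin under its centre. Leave alone.
- petri_dish: White shallow dish, radius 45, 15 mm high, loose; origin under its centre. Leave alone.
- microscope: White and black microscope, fixed at the right side of the bench: about 300 (x) by 200 (y) by 430 mm high, with eyepieces that reach about 200 mm towards the robot from its origin under its middle. Leave alone.
There are look-alikes about, which are no part of the job. Leave any blue look-alike of the rinse_pot alone.

How it is judged:
By the outcome, as a careful person would: the job done as asked, in the order asked, and still so for the second after the job is handed in, with the robot touching nothing.
It also fails if it takes over 45 s, if anything falls off the work surface, if the arm or the gripper's body presses on something with over 40 N, if the wrist force passes 120 N, or if a joint passes its speed limit or range.

## Working session

There is one attempt and no reset: what is moved stays moved. The work goes in short steps, Python scripts to look and compute and a shell command to move; the robot and the scene stay as the last step left them, time stands still between calls to the robot, and variables do not carry over. Pictures are saved under pics/ and viewed, at most 10 in all, crops included, and the job is handed in when it is done.

```bash
ls; mkdir -p pics; cat > h.py <<'E'
import numpy as np, cv2
from workcell import bot, optics
def ray(p,u,v):
    E=np.array(p["extrinsics"]);R,t=E[:3,:3],E[:3,3]
    return -R.T@t, R.T@np.array([(u-p["cx"])/p["fx"],(v-p["cy"])/p["fy"],1])
def at_z(p,u,v,z):
    c,d=ray(p,u,v); return c+d*(z-c[2])/d[2]
def proj(p,X):
    E=np.array(p["extrinsics"]);c=E[:3,:3]@np.array(X,float)+E[:3,3]
    return c[0]/c[2]*p["fx"]+p["cx"],c[1]/c[2]*p["fy"]+p["cy"]
def save(p,n,box=None,s=1):
    im=p["pixels"][...,::-1]
    if box: im=im[box[1]:box[3],box[0]:box[2]]
    cv2.imwrite("pics/"+n,cv2.resize(im,None,fx=s,fy=s,interpolation=cv2.INTER_CUBIC))
E
python3 - <<'E'
from h import *
s=bot.read_state();print(s["time"],s["tool_pos"],np.round(s["tool_rot"],3).tolist(),s["gripper_width"],bot.grip_depth)
for n in ["top","scene"]:
    p=optics.snapshot(n);save(p,n+"0.png")
    c,_=ray(p,320,240);print(n,c.round(),np.round(np.array(p["extrinsics"])[:3,:3],2).tolist(),p["fx"])
    for k in ["spatula","work_rest","drying_rest","rinse_pot","jar","dropper","petri_dish"]:
        for d in optics.outline_of(p,k)[:3]:
            ys,xs=np.nonzero(d["pixels"]);b=d["bbox"]
            print(k,round(d["conf"],2),[int(x) for x in b],(xs.mean().round(1),ys.mean().round(1)),at_z(p,xs.mean(),ys.mean(),{"spatula":54,"work_rest":30,"drying_rest":20,"rinse_pot":48,"jar":85,"dropper":85,"petri_dish":15}[k]).round(0)[:2])
E
```

```text
pics
0.0 [242.43030779 602.07819909 229.87914826] [[-0.928, 0.373, -0.001], [0.373, 0.928, -0.002], [-0.0, -0.003, -1.0]] 85.66640435825481 -18.700000000000003
top [ 368. -146.  992.] [[-0.01, -1.0, 0.0], [-0.99, 0.01, -0.16], [0.16, -0.0, -0.99]] 433.4376398329542
spatula 0.56 [371, 184, 399, 271] (np.float64(384.2), np.float64(225.5)) [ 553. -295.]
work_rest 0.66 [367, 185, 402, 236] (np.float64(383.9), np.float64(212.2)) [ 588. -299.]
work_rest 0.56 [368, 184, 399, 271] (np.float64(384.2), np.float64(226.1)) [ 556. -298.]
drying_rest 0.58 [113, 198, 167, 299] (np.float64(142.9), np.float64(250.6)) [504. 248.]
rinse_pot 0.82 [260, 254, 307, 294] (np.float64(285.7), np.float64(275.9)) [443. -78.]
rinse_pot 0.8 [322, 306, 363, 354] (np.float64(340.5), np.float64(329.7)) [ 327. -195.]
rinse_pot 0.75 [175, 312, 222, 355] (np.float64(200.7), np.float64(332.0)) [324. 103.]
jar 0.72 [369, 183, 402, 236] (np.float64(383.7), np.float64(212.1)) [ 576. -289.]
jar 0.56 [199, 245, 234, 286] (np.float64(215.3), np.float64(266.1)) [462.  68.]
dropper 0.78 [218, 148, 240, 172] (np.float64(229.4), 
[... 476 characters left out ...]
[ 608. -273.]
drying_rest 0.86 [415, 302, 489, 393] (np.float64(452.8), np.float64(346.4)) [528. 260.]
rinse_pot 0.98 [341, 229, 386, 266] (np.float64(361.1), np.float64(246.7)) [471. -53.]
rinse_pot 0.88 [343, 197, 375, 226] (np.float64(361.1), np.float64(211.8)) [ 361. -167.]
rinse_pot 0.59 [430, 244, 475, 284] (np.float64(451.5), np.float64(264.3)) [356. 123.]
jar 0.68 [388, 255, 422, 300] (np.float64(403.3), np.float64(277.1)) [513. 110.]
jar 0.43 [418, 305, 485, 393] (np.float64(452.8), np.float64(346.3)) [585. 286.]
dropper 0.57 [302, 301, 317, 345] (np.float64(310.7), np.float64(323.0)) [741.  92.]
petri_dish 0.76 [311, 295, 351, 322] (np.float64(330.9), np.float64(306.8)) [637.  31.]
```

View pics/top0.png

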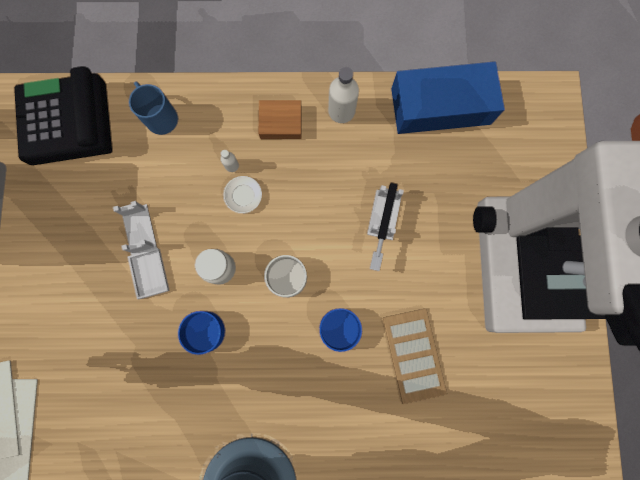

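View pics/scene0.png

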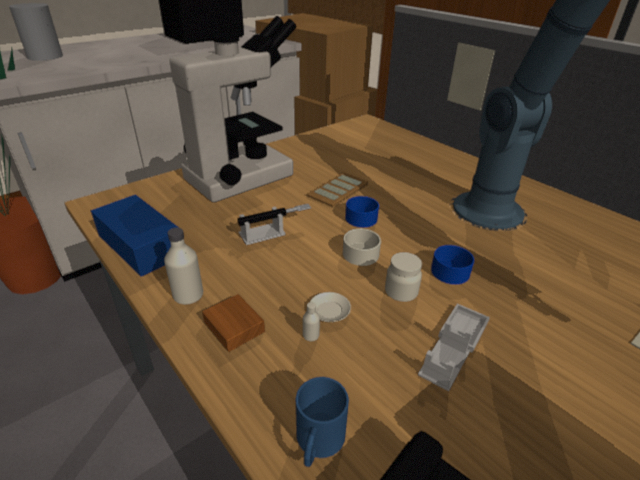

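```bash
python3 - <<'E'
from h import *
P={n:optics.snapshot(n) for n in ["top","scene"]}
from scipy.optimize import least_squares
for n,p in P.items():
    d=optics.outline_of(p,"spatula")[0]
    ys,xs=np.nonzero(d["pixels"]);w=np.array([at_z(p,u,v,54)[:2] for u,v in zip(xs,ys)])
    m=w.mean(0);ax=np.linalg.svd(w-m)[2][0];ax*=np.sign(ax[0]);t=(w-m)@ax
    # dark handle pixels
    g=p["pixels"].max(2)[ys,xs]<60;h=w[g];th=(h-m)@ax
    print(n,"tip",m+ax*t.min(),"tail",m+ax*t.max(),"len",np.ptp(t),"handle",np.percentile(th,[1,99])@np.array([.5,.5])*ax+m,np.ptp(th),np.degrees(np.arctan2(ax[1],ax[0])),d["conf"])
    for k,z,r,hh in [("rinse_pot",48,46,48),("jar",85,38,85),("petri_dish",15,45,15),("dropper",85,17,85)]:
        ds=optics.outline_of(p,k)
        for d in ds[:3]:
            if k=="rinse_pot":
                yy,xx=np.nonzero(d["pixels"]);c=p["pixels"][yy,xx].astype(float).mean(0)
                if c[2]-c[0]>40: continue
            cnt=max(cv2.findContours(d["pixels"].astype(np.uint8),0,1)[0],key=len)
            def sil(c):
                a=np.linspace(0,2*np.pi,48)
                q=np.array([proj(p,(c[0]+r*np.cos(b),c[1]+r*np.sin(b),zz)) for zz in (0,hh) for b in a],np.float32)
                return cv2.convexHull(q).reshape(-1,2)
            hull=cv2.convexHull(cnt).reshape(-1,2)
            f=lambda c:np.r_[sil(c).min(0)-hull.min(0),sil(c).max(0)-hull.max(0)-1+0]
            x0=at_z(p,*hull.mean(0),hh/2)[:2]
            s=least_squares(f,x0);print(n,k,round(d["conf"],2),s.x.round(1),"res px",s.fun.round(1))
p=P["top"];d=[x for x in optics.outline_of(p,"drying_rest")][0]
im=p["pixels"][180:310,90:200][...,::-1];cv2.imwrite("pics/dry.png",np.hstack([cv2.resize(im,None,fx=4,fy=4,interpolation=2),cv2.resize(p["pixels"][170:300,340:430][...,::-1],None,fx=4,fy=4,interpolation=2)]))
E
```

```text
top tip [ 454.60379803 -270.26232121] tail [ 649.61302113 -318.7333295 ] len 200.94286685334075 handle [ 586.10035685 -302.94677937] 129.52468991165068 -13.958430578344371 0.79
top rinse_pot 0.77 [450.2 -74.7] res px [-1.7 -3.3 -1.  -2.4]
top rinse_pot 0.62 [ 595.3 -285. ] res px [-11.5   2.3  11.5  -4.6]
top jar 0.97 [462.7  83.7] res px [-5.5 -1.4 -2.5  1. ]
top petri_dish 0.69 [639.3  30.7] res px [-1.8 -0.9 -2.2 -0.9]
top petri_dish 0.5 [467.9  87.2] res px [-2.  -2.2 -0.9  1.8]
top dropper 0.56 [707.1  51.4] res px [-3.6 -4.2  1.8  2.8]
scene tip [ 457.90835519 -268.81509082] tail [ 652.01555427 -318.05999557] len 200.2564989637604 handle [ 587.60165041 -301.71821858] 133.13556980682745 -14.23556781819425 0.84
scene rinse_pot 0.59 [440.2 -73.8] res px [ 1.4 -1.3  2.  -0.7]
scene jar 0.69 [469.2  79. ] res px [-1.1 -2.3  1.7  0.6]
scene jar 0.6 [ 614.5 -258.8] res px [ 6.  -6.2 -6.6  8.9]
scene petri_dish 0.77 [632.4  26.2] res px [-1.  -2.6  2.5  3.4]
scene petri_dish 0.75 [434.8  59.8] res px [ 0.  10.2  3.1 -8.6]
scene dropper 0.62 [719.4  65.8] res px [-0.9 -0.8  0.4  5.2]
```

View pics/dry.png

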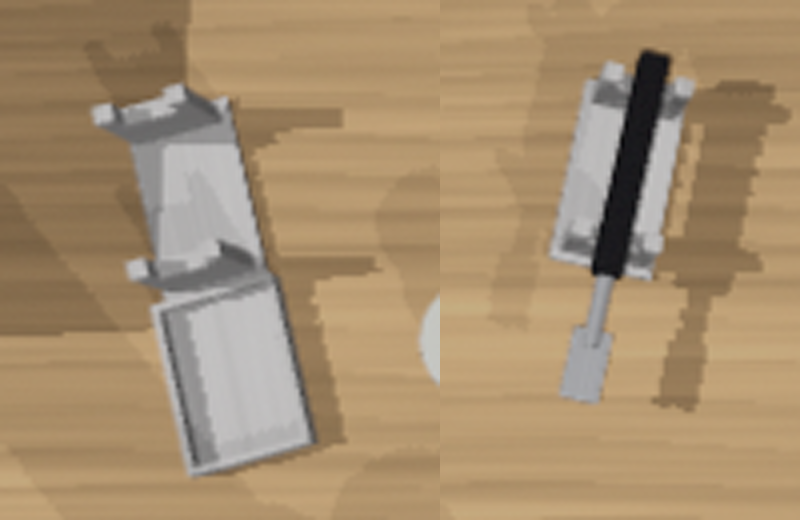

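Candidates: the spatula at top px (384,225) is the only one. The pot could be white (285,276), blue (201,332) or blue (340,330); I choose the white one. The jar, at (214,266), is closed. The crop shows black handle/steel blade in the work rest, and the tray side of the drying rest towards the robot.

```bash
python3 -m creep '[[[-4.1,-4.6,0],0],[[-4.1,-4.6,0],0],[[-4.1,-4.6,0],0],[[-4.1,-4.6,0],0],[[-4.1,-4.6,0],0]]' 1
python3 -m creep '[[[-4.1,-4.6,0],0],[[-4.1,-4.6,0],0],[[-4.1,-4.6,0],0],[[-4.1,-4.6,0],0],[[-4.1,-4.6,0],0]]'
python3 -m creep '[[[-4.1,-4.6,0],0],[[-4.1,-4.6,0],0],[[-4.1,-4.6,0],0],[[-4.1,-4.6,0],0],[[-4.1,-4.6,0],0]]'
```

```text
time: 2.08
tool_pos: [347.7, 311.2, 231.6]
tool_rot: [[-0.928, 0.374, 0.001], [0.374, 0.928, 0.001], [-0.0, 0.001, -1.0]]
wrist_force: [1.3, 0.4, 1.0]
gripper_width: 85.5
finger_force: 0.0
time: 2.7
tool_pos: [451.9, 21.3, 231.8]
tool_rot: [[-0.928, 0.373, 0.002], [0.373, 0.928, 0.001], [-0.001, 0.002, -1.0]]
wrist_force: [1.4, 0.7, 1.4]
gripper_width: 85.5
finger_force: 0.0
time: 3.32
tool_pos: [556.7, -268.1, 231.5]
tool_rot: [[-0.928, 0.372, 0.001], [0.372, 0.928, 0.0], [-0.001, 0.001, -1.0]]
wrist_force: [0.1, 0.6, 1.2]
gripper_width: 85.5
finger_force: 0.0
```

```bash
python3 -m creep '[[[-1.9,-2.4,4],-0.138],[[0,0,5],0],[[0,0,0],0]]'
python3 - <<'E'
from h import *
s=bot.read_state();print(s["tool_pos"],s["tool_rot"][:,0] if hasattr(s["tool_rot"],"shape") else s["tool_rot"])
p=optics.snapshot("wrist");save(p,"w1.png")
c,d=ray(p,320,240);print(c,d)
b=optics.outline_of(p,"spatula")
for d in b[:1]:
    ys,xs=np.nonzero(d["pixels"]);w=np.array([at_z(p,u,v,54)[:2] for u,v in zip(xs,ys)])
    m=w.mean(0);ax=np.linalg.svd(w-m,full_matrices=False)[2][0];ax*=np.sign(ax[0]);t=(w-m)@ax
    g=p["pixels"].max(2)[ys,xs]<60;th=((w-m)@ax)[g]
    print("tip",m+ax*t.min(),"tail",m+ax*t.max(),"handle",th.min()*ax+m,th.max()*ax+m,np.degrees(np.arctan2(ax[1],ax[0])),d["conf"],d["bbox"])
E
```

```text
time: 3.7
tool_pos: [560.8, -294.1, 136.6]
tool_rot: [[-0.97, 0.243, -0.01], [0.243, 0.97, 0.004], [0.01, 0.002, -1.0]]
wrist_force: [0.6, 0.8, -0.9]
gripper_width: 85.0
finger_force: 0.0
[ 560.79693559 -294.12340654  136.60417502] [-0.97003225  0.2427551   0.01036328]
[ 494.77273827 -279.09694051  278.18315935] [ 0.27648156 -0.07930708 -0.9579961 ]
tip [ 457.70535819 -271.67437435] tail [ 654.49007187 -321.11274958] handle [ 525.16700802 -288.62281662] [ 654.49007187 -321.11274958] -14.102594059992468 0.97 [299.5, 43.9, 343.4, 387.7]
```

View pics/w1.png

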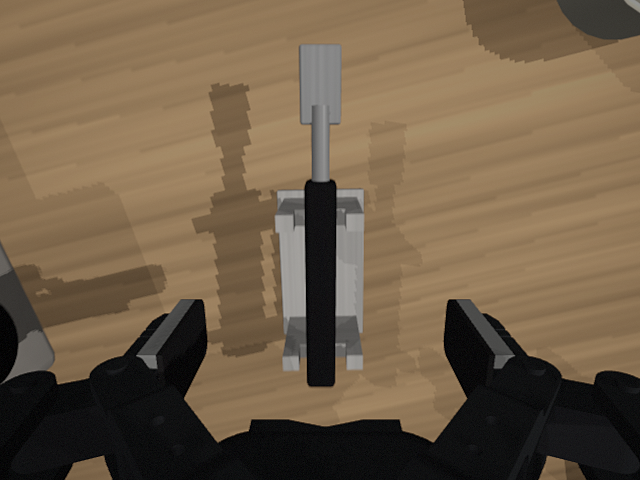

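Wrist view: the spatula is aligned in image column 321 with the blade at the top (rows 44-123). The uprights are at rows ~222 and ~360, and the fingers straddle it symmetrically.

```bash
python3 -m creep '[[[-0.6,-0.25,5],0],[[0,0,4.85],0],[[0,0,0],0]]'
python3 -m creep '[[[0,0,0],0]]'
```

```text
time: 4.18
tool_pos: [568.5, -297.7, 41.6]
tool_rot: [[-0.971, 0.24, -0.004], [0.24, 0.971, 0.003], [0.005, 0.002, -1.0]]
wrist_force: [0.2, 0.8, 0.3]
gripper_width: 85.5
finger_force: 0.0
time: 4.3
tool_pos: [571.9, -301.0, 46.2]
tool_rot: [[-0.97, 0.242, 0.005], [0.242, 0.97, -0.002], [-0.005, -0.001, -1.0]]
wrist_force: [-0.3, -0.1, 0.0]
gripper_width: 85.9
finger_force: 0.0
```

```bash
python3 -m creep '[[[0,0,0],0]]' | grep -A1 tool_pos;python3 -m creep '[[[0,0,0],0]]'| grep -A1 tool_pos
```

```text
tool_pos: [572.0, -301.4, 46.5]
tool_rot: [[-0.97, 0.242, 0.006], [0.242, 0.97, -0.002], [-0.006, -0.001, -1.0]]
tool_pos: [570.9, -300.8, 45.1]
tool_rot: [[-0.97, 0.242, 0.004], [0.242, 0.97, -0.001], [-0.004, -0.0, -1.0]]
```

```bash
for i in 1 2 3; do python3 -m creep '[[[0,0,0],0],[[0,0,0],0]]' | grep tool_pos; done
```

```text
tool_pos: [569.5, -300.1, 43.0]
tool_pos: [569.3, -300.0, 42.6]
tool_pos: [569.4, -300.1, 42.7]
```

```bash
python3 -m creep '[[[0.4,0,0.4],0],[[0,0,0],0],[[0,0,0],0]]' -1; python3 -m creep '[[[0,0,0],0],[[0,0,0],0],[[0,0,0],0]]'
```

```text
time: 5.68
tool_pos: [565.4, -299.0, 38.6]
tool_rot: [[-0.97, 0.242, -0.0], [0.242, 0.97, 0.0], [0.0, 0.0, -1.0]]
wrist_force: [-0.6, 0.3, -1.0]
gripper_width: 32.1
finger_force: 0.0
time: 6.05
tool_pos: [565.8, -299.2, 39.0]
tool_rot: [[-0.97, 0.242, 0.001], [0.242, 0.97, -0.0], [-0.001, -0.0, -1.0]]
wrist_force: [0.3, 0.4, 1.0]
gripper_width: 16.7
finger_force: 59.5
```

```bash
python3 -m creep '[[[0,0,-3],0],[[0,0,-4],0],[[0,0,0],0],[[0,0,0],0]]'
python3 - <<'E'
from h import *
p=optics.snapshot("top")
W=[at_z(p,u,v,59) for u,v in [(374.5,230),(393,232),(383,188),(400.7,192)]]
print(np.round(W,1)[:,:2],np.mean(W,0))
D=[at_z(p,90+u/4,180+v/4,59) for u,v in [(103,115),(175,92),(137,270),(212,250)]]
T=[at_z(p,90+u/4,180+v/4,14) for u,v in [(153,308),(278,280),(315,440),(192,475)]]
print(np.round(D,1)[:,:2],np.mean(D,0),np.round(T,1)[:,:2],np.mean(T,0))
s=optics.snapshot("scene");save(s,"s2.png",(200,120,400,270),4)
E
```

```text
time: 6.55
tool_pos: [565.0, -298.4, 108.1]
tool_rot: [[-0.97, 0.242, -0.001], [0.242, 0.97, 0.001], [0.001, 0.001, -1.0]]
wrist_force: [-0.6, -0.7, -0.8]
gripper_width: 16.8
finger_force: 59.3
[[ 541.6 -272.3]
 [ 536.9 -312.7]
 [ 636.5 -293.7]
 [ 627.2 -332.8]] [ 585.56368704 -302.85560988   59.        ]
[[592.2 296.7]
 [605.  257.9]
 [505.8 272.5]
 [516.6 232.5]] [554.92613501 264.9173371   59.        ] [[490.7 282.3]
 [506.3 212.3]
 [415.6 187. ]
 [396.5 254.7]] [452.27137148 234.06098147  14.        ]
```

View pics/s2.png

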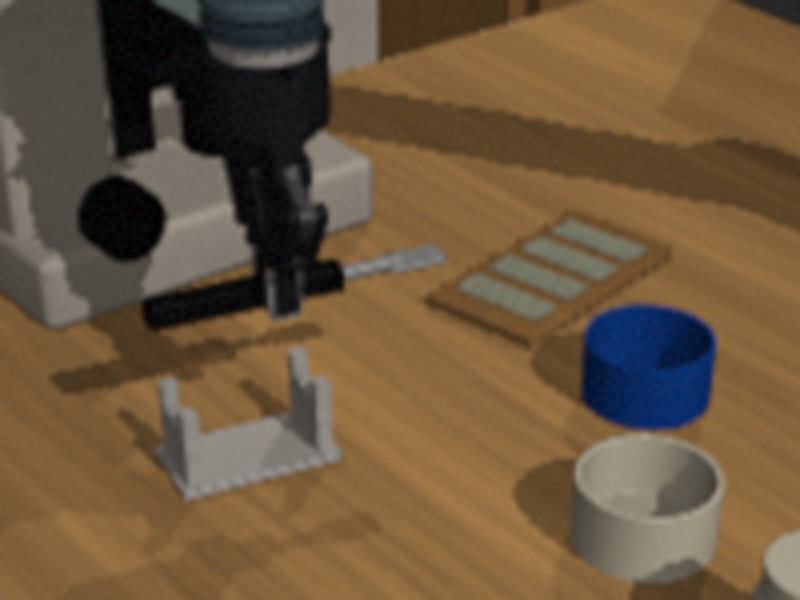

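The spatula is gripped level and clear of the rest (crop px (240,290)). The moves can't pitch the tool, so I'll pivot the spatula in the grip by pressing its handle on a fixed prong of the work rest.

```bash
python3 -m creep '[[[4.4,2.05,0],0],[[0,0,3],0],[[0,0,1.5],0],[[0,0,0],0],[[0,0,0],0]]';python3 -m creep '[[[0,0,0],0],[[0,0,0],0],[[0,0,0],0]]'
```

```text
time: 7.28
tool_pos: [528.6, -269.4, 64.2]
tool_rot: [[-0.97, 0.243, 0.001], [0.243, 0.97, -0.001], [-0.001, -0.001, -1.0]]
wrist_force: [0.4, -0.8, -1.1]
gripper_width: 16.5
finger_force: 59.4
time: 7.65
tool_pos: [528.2, -268.7, 64.2]
tool_rot: [[-0.97, 0.242, 0.001], [0.242, 0.97, -0.0], [-0.001, -0.0, -1.0]]
wrist_force: [-0.3, -1.0, -0.8]
gripper_width: 17.2
finger_force: 59.4
```

```bash
python3 -m creep '[[[0,0,1.1],0],[[0,0,0.2],0],[[0,0,0.2],0],[[0,0,0],0]]';python3 -m creep '[[[0,0,0.2],0],[[0,0,0],0],[[0,0,0],0]]'
```

```text
time: 8.15
tool_pos: [528.6, -268.9, 52.2]
tool_rot: [[-0.97, 0.243, 0.002], [0.243, 0.97, 0.003], [-0.001, 0.003, -1.0]]
wrist_force: [-5.8, 4.5, 22.2]
gripper_width: 17.2
finger_force: 62.7
time: 8.52
tool_pos: [528.6, -268.9, 51.5]
tool_rot: [[-0.97, 0.243, 0.002], [0.243, 0.97, 0.004], [-0.001, 0.004, -1.0]]
wrist_force: [-10.4, 6.3, 29.4]
gripper_width: 16.9
finger_force: 64.2
```

```bash
python3 -m creep '[[[0,0,0.2],0],[[0,0,0.2],0],[[0,0,0],0]]';python3 -m creep '[[[0,0,0.2],0],[[0,0,0.2],0],[[0,0,0],0]]'
```

```text
time: 8.9
tool_pos: [528.4, -268.9, 48.3]
tool_rot: [[-0.97, 0.243, 0.001], [0.243, 0.97, 0.005], [-0.0, 0.005, -1.0]]
wrist_force: [-12.1, 7.4, 34.4]
gripper_width: 16.8
finger_force: 67.9
time: 9.28
tool_pos: [528.5, -268.9, 44.9]
tool_rot: [[-0.97, 0.243, 0.002], [0.243, 0.97, 0.005], [-0.0, 0.005, -1.0]]
wrist_force: [-13.7, 7.8, 37.9]
gripper_width: 17.0
finger_force: 72.3
```

```bash
python3 - <<'E'
from h import *
s=optics.snapshot("scene");save(s,"s3.png",(230,150,370,255),5)
b=optics.outline_of(s,"blade_tip")
for d in b[:2]: print(d["conf"],d["bbox"])
E
```

```text
0.88 [256.9, 207.9, 326.8, 219.1]
0.19 [171.0, 16.1, 294.9, 204.3]
```

View pics/s3.png

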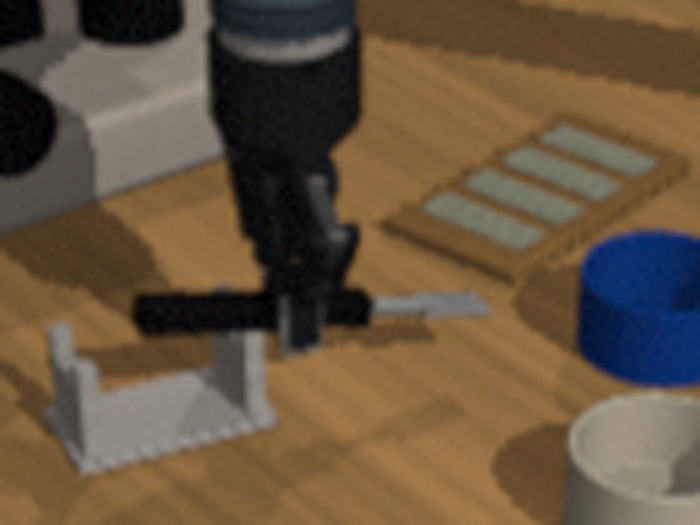

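```bash
cat >> h.py <<'E'
from scipy.optimize import least_squares
def tilt(p,tip,tail,pos,rot):
    """fit tilt th, grip coordinate g (spatula x at TCP), height h of the handle centre over TCP"""
    a=np.array(rot)[:,0]*[1,1,0];a/=np.linalg.norm(a)
    pt=lambda s,x:np.array(pos)+[0,0,s[2]]+(-(x-s[1]))*(a*np.cos(s[0])-np.array([0,0,1])*np.sin(s[0]))
    f=lambda s:np.r_[np.array(proj(p,pt(s,-135)))-tip,np.array(proj(p,pt(s,65)))-tail,(s[2]-15)/2]
    r=least_squares(f,[.3,-22,15],x_scale=[.1,10,5]);return np.degrees(r.x[0]),r.x[1],r.x[2],r.fun.round(1),pt(r.x,-135).round(1),pt(r.x,65).round(1)
E
python3 - <<'E'
from h import *
s=bot.read_state();p=optics.snapshot("scene")
print(tilt(p,(328,210.8),(257,212.5),s["tool_pos"],s["tool_rot"]))
E
```

```text
(np.float64(12.23679215147272), np.float64(-17.46959792008766), np.float64(16.03689001940274), array([-1. ,  0.1,  0.9,  0.6,  0.5]), array([ 417.1, -241. ,   36. ]), array([ 606.7, -288.5,   78.4]))
```

```bash
python3 -m creep '[[[0,0,-1.5],0],[[1.5,0,0],0],[[0,0,0.8],0],[[0,0,0.3],0],[[0,0,0.2],0]]';python3 -m creep '[[[0,0,0.2],0],[[0,0,0],0],[[0,0,0],0]]'
python3 - <<'E'
from h import *
p=optics.snapshot("scene");save(p,"s4.png",(230,150,370,255),5)
E
```

```text
time: 10.05
tool_pos: [511.0, -264.2, 41.2]
tool_rot: [[-0.97, 0.243, -0.005], [0.243, 0.97, 0.004], [0.006, 0.003, -1.0]]
wrist_force: [-9.1, 5.5, 20.4]
gripper_width: 16.9
finger_force: 70.1
time: 10.42
tool_pos: [511.1, -264.3, 39.4]
tool_rot: [[-0.97, 0.243, -0.004], [0.243, 0.97, 0.004], [0.005, 0.003, -1.0]]
wrist_force: [-8.4, 4.6, 17.0]
gripper_width: 16.7
finger_force: 70.6
```

View pics/s4.png

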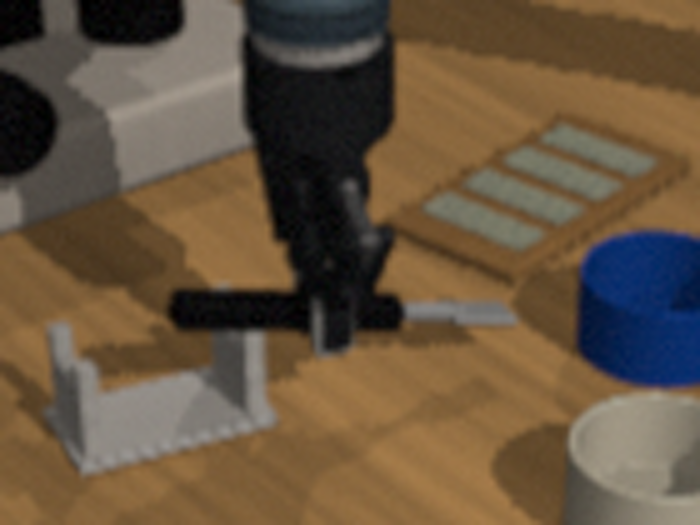

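```bash
cat >> h.py <<'E'
def ends(p,name="spatula"):
    d=optics.outline_of(p,name)[0]
    n,l,st,_=cv2.connectedComponentsWithStats(d["pixels"].astype(np.uint8))
    ys,xs=np.nonzero(d["pixels"]);w=np.c_[xs,ys].astype(float);m=w.mean(0)
    ax=np.linalg.svd(w-m,full_matrices=False)[2][0];ax*=np.sign(ax[0]);t=(w-m)@ax
    o=np.argsort(t);k=6
    return w[o[-k:]].mean(0),w[o[:k]].mean(0),round(d["conf"],2)
def report():
    s=bot.read_state();p=optics.snapshot("scene");a,b,c=ends(p)
    r=tilt(p,a,b,s["tool_pos"],s["tool_rot"]);print(s["time"],a.round(1),b.round(1),c,"tilt %.1f g %.1f h %.1f"%r[:3],*r[3:])
    return p
E
python3 -c "from h import *;report()"
python3 -m creep '[[[0,0,0.25],0],[[0,0,0.25],0],[[0,0,0],0],[[0,0,0],0]]'
python3 -c "from h import *;report()"
```

```text
10.475 [330.5 213. ] [263.7 211.2] 0.77 tilt 15.8 g -22.1 h 16.2 [ 0.2  0.5 -0.2  0.5  0.6] [ 405.7 -237.9   24.8] [ 592.4 -284.6   79.2]
time: 11.08
tool_pos: [511.7, -264.4, 34.6]
tool_rot: [[-0.97, 0.243, -0.003], [0.243, 0.97, 0.003], [0.004, 0.003, -1.0]]
wrist_force: [-7.3, 4.2, 16.7]
gripper_width: 16.7
finger_force: 74.0
11.075 [329.5 218. ] [264.7 209.8] 0.96 tilt 21.4 g -21.1 h 16.3 [-0.   0.5 -0.1  0.5  0.6] [ 408.9 -238.6    9.3] [ 589.5 -283.8   82.3]
```

```bash
python3 -m creep '[[[0,0,-1.6],0],[[-1.6,0,0],0],[[0,0,0.8],0],[[0,0,0.2],0],[[0,0,0.2],0]]';python3 -m creep '[[[0,0,0],0],[[0,0,0],0],[[0,0,0],0]]'
python3 -c "
from h import *;report();print(np.round(bot.read_state()['q'],2))"
```

```text
time: 11.8
tool_pos: [531.5, -269.2, 41.9]
tool_rot: [[-0.97, 0.242, 0.005], [0.242, 0.97, 0.002], [-0.004, 0.003, -1.0]]
wrist_force: [-7.5, 7.4, 33.4]
gripper_width: 16.9
finger_force: 76.0
time: 12.18
tool_pos: [531.5, -269.2, 42.1]
tool_rot: [[-0.97, 0.242, 0.005], [0.242, 0.97, 0.001], [-0.005, 0.003, -1.0]]
wrist_force: [-6.4, 4.8, 25.2]
gripper_width: 17.0
finger_force: 75.2
12.175 [322.  217.8] [256.2 208.5] 0.83 tilt 22.3 g -23.4 h 16.2 [ 0.   0.5 -0.2  0.5  0.6] [ 431.4 -244.2   15.9] [ 610.9 -289.    91.9]
[-0.09  0.59  0.61  1.88 -0.47  0.81  2.1 ]
```

```bash
python3 -m creep '[[[0.4,0,0.2],0],[[0,0,0.3],0],[[0,0,0.2],0],[[0,0,0],0],[[0,0,0],0]]'
python3 -c "
from h import *;report()"
```

```text
time: 12.9
tool_pos: [531.7, -269.2, 40.3]
tool_rot: [[-0.97, 0.242, 0.013], [0.242, 0.97, 0.002], [-0.012, 0.005, -1.0]]
wrist_force: [-9.1, 9.9, 47.8]
gripper_width: 16.8
finger_force: 80.4
12.9 [484.3 315.8] [422.5 377.7] 0.4 tilt 48.4 g 1142.1 h 10.7 [-20.9  36.   24.  -38.9  -2.1] [-290.2  -64.2 -904.7] [-161.4  -96.3 -755. ]
```

```bash
python3 -m creep '[[[0.6,0,0],0],[[0,0,0.1],0],[[0,0,0],0],[[0,0,0],0]]'
python3 -c "
from h import *;p=report();save(p,'s5.png',(230,150,370,255),5)"
```

```text
time: 13.5
tool_pos: [529.3, -269.6, 39.3]
tool_rot: [[-0.97, 0.242, 0.02], [0.242, 0.97, -0.004], [-0.02, 0.001, -1.0]]
wrist_force: [-3.5, 5.4, 40.6]
gripper_width: 17.2
finger_force: 79.3
13.5 [321.2 219.3] [257.3 207.8] 0.9 tilt 24.6 g -24.6 h 16.4 [ 0.4  0.8 -0.5  0.4  0.7] [ 431.9 -245.3    9.8] [ 608.3 -289.3   93. ]
```

View pics/s5.png

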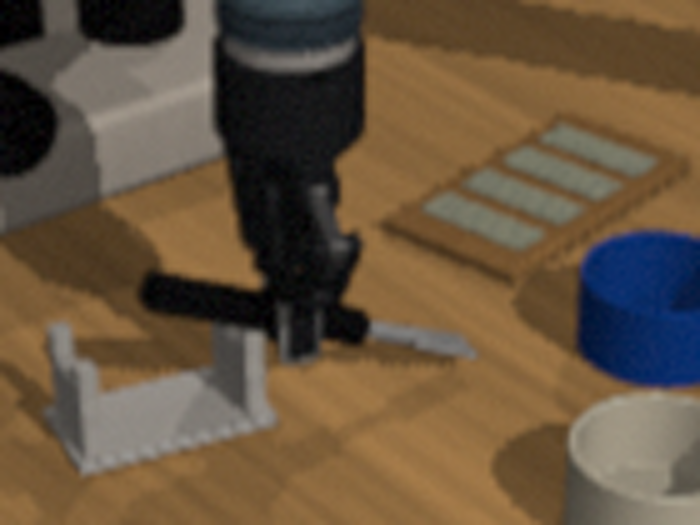

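```bash
python3 -m creep '[[[0,0,-2],0],[[0,0,-4],0],[[-0.9,6.05,0],0],[[-0.9,6.05,0],0]]'
python3 -m creep '[[[0,0,0],-0.175],[[0,0,0],-0.175],[[0,0,0],-0.175]]'
python3 -c "
from h import *;print(np.round(bot.read_state()['q'],2))"
```

```text
time: 14.1
tool_pos: [564.9, -153.1, 89.2]
tool_rot: [[-0.969, 0.246, -0.001], [0.246, 0.969, -0.0], [0.001, -0.001, -1.0]]
wrist_force: [0.4, -0.1, -0.7]
gripper_width: 16.9
finger_force: 73.1
time: 14.48
tool_pos: [563.8, -152.6, 87.8]
tool_rot: [[-0.959, -0.283, -0.004], [-0.283, 0.959, 0.0], [0.004, 0.001, -1.0]]
wrist_force: [0.2, 0.3, -0.7]
gripper_width: 17.0
finger_force: 73.0
[-0.24  0.48  0.53  1.89 -0.31  0.86  2.3 ]
```

```bash
python3 -m creep '[[[0,0,0],-0.175],[[0,0,0],-0.175],[[-1.8,-4.35,0],0],[[-1.8,-4.35,0],0],[[0,0,3.5],0]]'
python3 -m creep '[[[0,0,0],0],[[0,0,0],0],[[0,0,0],0]]'
python3 -c "
from h import *;report();print(np.round(bot.read_state()['q'],2))"
```

```text
time: 15.1
tool_pos: [650.9, -206.4, 56.7]
tool_rot: [[-0.809, -0.588, 0.008], [-0.588, 0.809, -0.005], [-0.004, -0.009, -1.0]]
wrist_force: [0.1, 0.1, -0.9]
gripper_width: 16.6
finger_force: 73.1
time: 15.48
tool_pos: [646.6, -202.2, 55.9]
tool_rot: [[-0.808, -0.59, 0.001], [-0.59, 0.808, -0.0], [-0.001, -0.001, -1.0]]
wrist_force: [-0.2, -0.1, -0.0]
gripper_width: 16.9
finger_force: 73.1
15.475 [267.3 230.3] [248.7 244.8] 0.49 tilt 25.6 g -57.0 h 16.5 [ 7.   1.4 -4.4 -0.1  0.7] [ 589.8 -243.7   38.7] [ 735.4 -137.3  125.1]
[-0.07  0.66  0.42  1.66 -0.33  0.9   2.68]
```

```bash
python3 -m creep '[[[1.1,0,0],0],[[0.3,0,0],0],[[0.3,0,-0.3],0],[[0,0,0],0],[[0,0,0],0]]'
python3 -m creep '[[[0.3,0,-0.4],0],[[0.3,0,-0.5],0],[[0,0,0],0],[[0,0,0],0]]'
python3 -c "
from h import *
s=bot.read_state();p=optics.snapshot('top');d=optics.outline_of(p,'spatula');print([(round(x['conf'],2),x['bbox']) for x in d[:2]])"
```

```text
time: 16.2
tool_pos: [639.2, -207.2, 60.0]
tool_rot: [[-0.806, -0.592, 0.013], [-0.592, 0.806, 0.005], [-0.013, -0.004, -1.0]]
wrist_force: [7.5, 6.1, -2.2]
gripper_width: 16.8
finger_force: 72.9
time: 16.7
tool_pos: [634.6, -210.7, 69.4]
tool_rot: [[-0.806, -0.592, 0.013], [-0.592, 0.806, 0.005], [-0.013, -0.004, -1.0]]
wrist_force: [7.7, 5.6, -0.4]
gripper_width: 16.7
finger_force: 73.1
[(0.53, [351.9, 193.2, 377.2, 230.5])]
```

```bash
python3 -m creep '[[[0.3,0,-0.5],0],[[0.3,0,-0.5],0],[[0,0,0],0],[[0,0,0],0]]'
python3 -m creep '[[[-3,0,-3],0],[[0,5,-1],0.175],[[0,4,0],0.175],[[0,0,0],0.175],[[0,0,0],0]]'
python3 -c "
from h import *;report()"
```

```text
time: 17.3
tool_pos: [628.9, -214.8, 79.1]
tool_rot: [[-0.806, -0.592, 0.012], [-0.592, 0.806, 0.004], [-0.012, -0.004, -1.0]]
wrist_force: [5.9, 4.8, 0.2]
gripper_width: 17.0
finger_force: 73.3
time: 17.92
tool_pos: [599.5, -125.5, 117.2]
tool_rot: [[-0.994, -0.108, 0.0], [-0.108, 0.994, -0.0], [-0.0, -0.0, -1.0]]
wrist_force: [-1.1, -0.1, -0.7]
gripper_width: 17.1
finger_force: 73.2
17.925 [327.5 229.7] [271.3 214.8] 0.67 tilt 34.2 g -27.9 h 15.1 [-1.3 -0.6  0.9  0.4  0.1] [ 511.4 -135.    72. ] [ 675.8 -117.2  184.6]
```

```bash
cat >> h.py <<'E'
def cyl(p,name,r,hh,near):
    for d in optics.outline_of(p,name):
        ys,xs=np.nonzero(d["pixels"])
        if np.hypot(*(at_z(p,xs.mean(),ys.mean(),hh/2)[:2]-near))>60: continue
        a=np.linspace(0,2*np.pi,72);lo=np.array([xs.min(),ys.min()]);hi=np.array([xs.max()+1,ys.max()+1])
        def f(c):
            q=np.array([proj(p,(c[0]+r*np.cos(b),c[1]+r*np.sin(b),z)) for z in (0,hh) for b in a])
            return np.r_[q.min(0)-lo,q.max(0)-hi]
        s=least_squares(f,near,diff_step=1e-3);return s.x.round(1),s.fun.round(1),round(d["conf"],2)
E
python3 - <<'E'
from h import *
report()
for n in ["top","scene"]:
    p=optics.snapshot(n);print(n,cyl(p,"rinse_pot",46,48,(447,-74)),cyl(p,"jar",38,85,(465,80)))
    if n=="top":
        d=optics.outline_of(p,"spatula");print([(round(x['conf'],2),x['bbox']) for x in d[:2]])
print(bot.read_state()["tool_pos"])
E
```

```text
18.025 [324.7 228.3] [271.3 214.5] 0.59 tilt 34.4 g -30.6 h 15.6 [ 0.4  0.4 -0.4  0.   0.3] [ 514.2 -135.8   73.8] [ 678.3 -118.3  186.8]
top (array([443.9, -77.7]), array([-0.4, -0.4,  0.4,  0.4]), 0.8) None
[(0.92, [306.1, 199.5, 319.0, 247.3])]
scene (array([446.4, -73.6]), array([-0.4, -0.4,  0.4,  0.3]), 0.68) (array([472.8,  81.2]), array([-1.5, -1.2,  1.4,  0.9]), 0.57)
[ 600.00560217 -125.7163745   116.69139279]
```

```bash
python3 - <<'E'
from h import *
p=optics.snapshot("top");q=optics.snapshot("scene")
a,b,c=ends(p);print(a,b,c)
ys,xs=np.nonzero(optics.outline_of(p,"spatula")[0]["pixels"]);o=np.argsort(ys)
tip=np.r_[xs[o[-10:]].mean()+.5,ys.max()+.8];tail=np.r_[xs[o[:10]].mean()+.5,ys.min()+.2]
sc,scT,_=ends(q);print(tip,tail,sc,scT)
for t in [tip]: print("top tip at z 66,72,78",[at_z(p,*tip,z).round(1) for z in (66,72,78)])
M=lambda p:np.array([[p["fx"],0,p["cx"]],[0,p["fy"],p["cy"]],[0,0,1]])@np.array(p["extrinsics"])[:3]
for u,v in ((tip,sc),(tail,scT)):
    X=cv2.triangulatePoints(M(p),M(q),u.reshape(2,1),v.reshape(2,1)).ravel();print((X[:3]/X[3]).round(1))
print(bot.read_state()["tool_pos"])
E
```

```text
[313.5 245.5] [306.5        199.16666667] 0.82
[313.6 246.8] [307.  199.2] [326.66666667 229.33333333] [272.33333333 213.83333333]
top tip at z 66,72,78 [array([ 504.1, -138.8,   66. ]), array([ 503.2, -138.8,   72. ]), array([ 502.3, -138.9,   78. ])]
[ 504.7 -139.4   66. ]
[ 618.8 -147.7  144.5]
[ 599.97766132 -125.45821593  116.71803255]
```

```bash
python3 -m creep '[[[4.3,3.4,0],0],[[4.3,3.4,0],0],[[0,0,0],0],[[0,0,0],0],[[0,0,0],0]]'
cat >> h.py <<'E'
M=lambda p:np.array([[p["fx"],0,p["cx"]],[0,p["fy"],p["cy"]],[0,0,1]])@np.array(p["extrinsics"])[:3]
def tip3():
    p=optics.snapshot("top");q=optics.snapshot("scene")
    ys,xs=np.nonzero(optics.outline_of(p,"spatula")[0]["pixels"]);o=np.argsort(ys)
    u=np.r_[xs[o[-10:]].mean()+.5,ys.max()+.8];v,_,c=ends(q)
    X=cv2.triangulatePoints(M(p),M(q),u.reshape(2,1),v.reshape(2,1)).ravel()
    print("tip",u,v,c,(X[:3]/X[3]).round(1));return p,q
E
python3 - <<'E'
from h import *
p,q=tip3();a=p["pixels"][200:330,230:350];b=q["pixels"][170:280,290:410]
cv2.imwrite("pics/dip0.png",np.hstack([cv2.resize(a,(400,433)),cv2.resize(b,(400,433))])[...,::-1])
print(bot.read_state()["tool_pos"])
E
```

```text
time: 19.35
tool_pos: [509.3, -67.7, 117.7]
tool_rot: [[-0.995, -0.104, 0.003], [-0.104, 0.995, -0.001], [-0.003, -0.001, -1.0]]
wrist_force: [-0.0, -0.5, -0.2]
gripper_width: 16.9
finger_force: 73.2
tip [285.8 287.8] [369.83333333 226.83333333] 0.63 [416.5 -79.8  68.5]
[508.26461584 -67.58598422 117.02308888]
```

View pics/dip0.png

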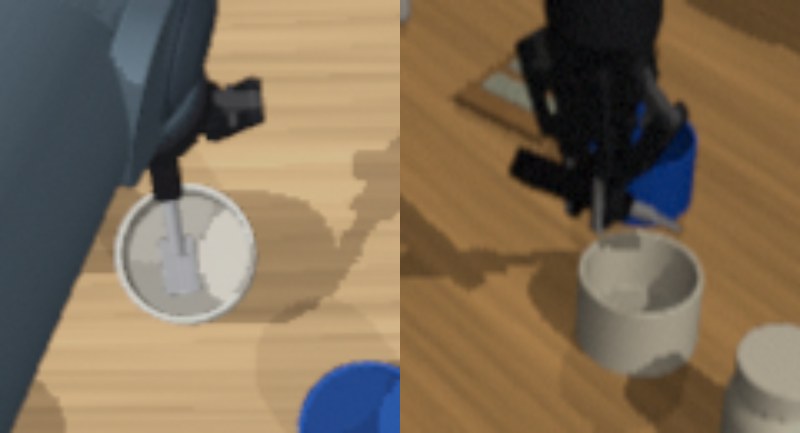

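```bash
python3 -m creep '[[[0,0,2],0],[[0,0,2],0],[[0,0,1],0],[[0,0,0],0],[[0,0,0],0]]'; python3 -m creep '[[[0,0,0.3],0],[[0,0,0],0]]'; python3 -c "
from h import *
p,q=tip3();print(cyl(p,'rinse_pot',46,48,(447,-74)),cyl(q,'rinse_pot',46,48,(447,-74)))"
```

```text
time: 20.18
tool_pos: [508.1, -67.1, 67.4]
tool_rot: [[-0.994, -0.105, 0.001], [-0.105, 0.994, -0.0], [-0.001, -0.0, -1.0]]
wrist_force: [0.4, 0.5, -1.2]
gripper_width: 16.9
finger_force: 73.2
time: 20.42
tool_pos: [507.5, -66.8, 64.0]
tool_rot: [[-0.994, -0.105, 0.0], [-0.105, 0.994, 0.0], [-0.0, 0.0, -1.0]]
wrist_force: [-0.1, -0.5, -0.1]
gripper_width: 16.6
finger_force: 73.2
tip [286.2 289.8] [366.16666667 243.33333333] 0.7 [417.5 -80.1  18.2]
(array([443.9, -77.7]), array([-0.4, -0.4,  0.4,  0.4]), 0.75) (array([448.7, -72.9]), array([ 0.1, -1. , -0.1,  0.8]), 0.92)
```

```bash
python3 -m creep '[[[0,0,0.2],0],[[0,0,0],0],[[0,0,0],0],[[0,0,0],0],[[0,0,0],0]]'; python3 -m creep '[[[0,0,0],0],[[0,0,0],0],[[0,0,0],0],[[0,0,0],0]]'
python3 -m creep '[[[0,0,-2],0],[[0,0,-3],0],[[0,0,-3],0]]'; python3 -c "
from h import *;print(np.round(bot.read_state()['q'],2))"
```

```text
time: 21.35
tool_pos: [507.4, -66.9, 61.8]
tool_rot: [[-0.994, -0.105, 0.0], [-0.105, 0.994, -0.0], [-0.0, -0.0, -1.0]]
wrist_force: [-0.6, 0.4, -0.8]
gripper_width: 17.0
finger_force: 73.2
time: 21.85
tool_pos: [507.3, -66.8, 61.8]
tool_rot: [[-0.994, -0.105, -0.0], [-0.105, 0.994, 0.0], [0.0, 0.0, -1.0]]
wrist_force: [0.0, -0.6, -1.1]
gripper_width: 16.8
finger_force: 73.2
time: 22.22
tool_pos: [507.0, -67.0, 142.4]
tool_rot: [[-0.994, -0.105, -0.001], [-0.105, 0.994, -0.0], [0.001, -0.0, -1.0]]
wrist_force: [0.4, 0.2, 0.2]
gripper_width: 17.2
finger_force: 73.2
[-0.51  0.26  0.63  2.03 -0.19  0.91  1.9 ]
```

```bash
python3 -m creep '[[[0,0,-3],-0.175],[[-3.1,4.05,0],0],[[-3.1,4.05,0],0],[[-3.1,4.05,0],0],[[-3.1,4.05,0],0]]'; python3 -m creep '[[[-3.1,4.05,0],0],[[0,0,5],0],[[0,0,5],0],[[0,0,0],0],[[0,0,0],0]]'
```

```text
time: 22.85
tool_pos: [582.1, 124.5, 171.7]
tool_rot: [[-0.961, -0.276, 0.0], [-0.276, 0.961, 0.0], [-0.0, 0.0, -1.0]]
wrist_force: [0.5, -0.0, -1.7]
gripper_width: 16.8
finger_force: 73.3
time: 23.48
tool_pos: [601.5, 170.4, 73.2]
tool_rot: [[-0.961, -0.276, 0.002], [-0.276, 0.961, 0.0], [-0.002, -0.0, -1.0]]
wrist_force: [0.3, -0.8, -0.5]
gripper_width: 17.1
finger_force: 73.2
```

```bash
python3 -m creep '[[[0,0,1.8],0],[[0,0,0.7],0],[[0,0,0.7],0],[[0,0,0.7],0],[[0,0,0],0]]'; python3 -m creep '[[[0,0,0.7],0],[[0,0,0.6],0],[[0,0,0.5],0],[[0,0,0],0],[[0,0,0],0]]';python3 -c "
from h import *;report()"
```

```text
time: 24.1
tool_pos: [606.4, 172.2, 36.7]
tool_rot: [[-0.961, -0.277, 0.012], [-0.277, 0.961, 0.003], [-0.012, 0.0, -1.0]]
wrist_force: [4.7, 1.6, 7.1]
gripper_width: 16.6
finger_force: 72.7
time: 24.72
tool_pos: [606.7, 172.4, 19.0]
tool_rot: [[-0.961, -0.277, 0.012], [-0.277, 0.961, 0.004], [-0.013, 0.0, -1.0]]
wrist_force: [4.6, 1.6, 7.4]
gripper_width: 17.1
finger_force: 71.2
24.725 [414.3 315.7] [369.2 351.5] 0.65 tilt 18.9 g -26.1 h 15.5 [-2.8 -0.7  2.1  0.7  0.2] [507.7 143.9  -0.8] [689.5 196.2  64. ]
```

```bash
python3 -m creep '[[[0,0,0.4],0],[[0,0,0.4],0],[[0,0,0],0],[[0,0,-5],0],[[0,0,-5],0]]'; python3 -m creep '[[[2.05,5.2,0],0],[[2.05,5.2,0],0],[[0,0,0],0],[[0,0,0],0],[[0,0,0],0]]';python3 -c "
from h import *;report();tip3()
w=optics.snapshot('wrist');save(w,'w2.png');b=optics.outline_of(w,'spatula')
print([(round(x['conf'],2),x['bbox']) for x in b[:1]])
import pickle;pickle.dump(w,open('w2.pkl','wb'))"
```

```text
time: 25.45
tool_pos: [599.8, 170.5, 107.4]
tool_rot: [[-0.961, -0.277, -0.001], [-0.277, 0.961, -0.001], [0.001, -0.0, -1.0]]
wrist_force: [0.6, 0.0, -0.3]
gripper_width: 16.9
finger_force: 69.7
time: 26.08
tool_pos: [533.3, 257.1, 106.9]
tool_rot: [[-0.962, -0.274, 0.001], [-0.274, 0.962, -0.001], [-0.001, -0.001, -1.0]]
wrist_force: [0.1, 0.4, -1.7]
gripper_width: 17.2
finger_force: 69.8
26.075 [468.3 289.7] [443.7 330. ] 0.97 tilt 18.0 g -45.5 h 17.3 [ 5.1  2.6 -1.2  0.1  1.1] [451.5 233.8  96.6] [634.5 285.8 158.3]
tip [134.8 281.8] [468.33333333 289.83333333] 0.72 [435.6 225.   89. ]
[(0.69, [292.6, 0.8, 362.3, 422.4])]
```

View pics/w2.png

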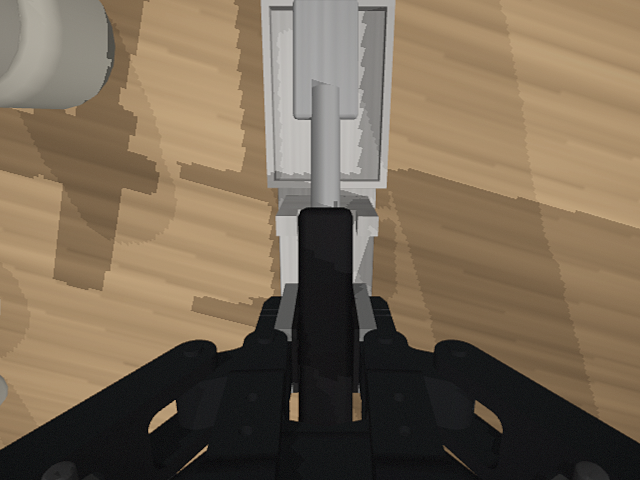

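The wrist view shows the handle centred (columns 299-353) over the rest (plate columns 275-378), parallel to the tray (columns 263-393), with the handle's front end at row 208 and the tray's inner edge at row 188.

```bash
python3 - <<'E'
from h import *
import pickle
w=pickle.load(open('w2.pkl','rb'));s=bot.read_state();T=np.array(s["tool_pos"]);a=np.array(s["tool_rot"])[:,0];print(T)
L=at_z(w,267,187,14);R=at_z(w,387,187,14);print("tray near edge",L,R,np.linalg.norm(L-R),"mid",(L+R)/2)
m=(L+R)/2;print("rest centre from tray", m-a*56, "yaw",np.degrees(np.arctan2((R-L)[0],-(R-L)[1])))
th=np.radians(14);up=np.array([0,0,1]);
for thd in (12,14,16):
  th=np.radians(thd);d=a*np.cos(th)-up*np.sin(th);n=up*np.cos(th)+a*np.sin(th)
  for name,x,off,v in (("handle end top",-65,9,208),("blade root top",-95,2,118)):
    f=lambda g:proj(w,T+[0,0,16]+d*(g[0]-x)+n*off)[1]-v
    print(thd,name,"g=",least_squares(f,[-22]).x)
E
```

```text
[532.3110466  258.87091853 106.7283056 ]
tray near edge [513.8966675  215.89580448  14.        ] [494.50362255 283.32402449  14.        ] 70.16163514625772 mid [504.20014502 249.60991449  14.        ]
rest centre from tray [558.0247813  265.06658057  13.99804374] yaw -163.95422404807496
12 handle end top g= [-24.27035602]
12 blade root top g= [-24.87768815]
14 handle end top g= [-24.57864209]
14 blade root top g= [-24.39730012]
16 handle end top g= [-24.83784223]
16 blade root top g= [-23.82130827]
```

```bash
python3 -m creep '[[[0,0,3],0],[[0,0,2.2],0],[[0,0,0],0],[[0,0,0],0],[[0,0,0],0]]'; python3 -m creep '[[[0,0,0.5],0],[[0,0,0.3],0],[[0,0,0.3],0],[[0,0,0],0]]'
```

```text
time: 27.1
tool_pos: [533.2, 259.7, 56.1]
tool_rot: [[-0.961, -0.277, 0.002], [-0.277, 0.961, 0.001], [-0.002, 0.001, -1.0]]
wrist_force: [-0.1, -0.2, -0.6]
gripper_width: 17.1
finger_force: 69.8
time: 27.6
tool_pos: [531.7, 259.1, 43.3]
tool_rot: [[-0.961, -0.277, -0.001], [-0.277, 0.961, -0.0], [0.001, -0.0, -1.0]]
wrist_force: [-0.4, 0.5, -0.9]
gripper_width: 17.1
finger_force: 69.8
```

```bash
python3 -m creep '[[[0,0,0.2],0],[[0,0,0.2],0],[[0,0,0],0]]'; python3 -m creep '[[[0,0,0.2],0],[[0,0,0.2],0],[[0,0,0],0]]';python3 -m creep '[[[0,0,0.2],0],[[0,0,0.1],0],[[0,0,0],0]]'; python3 -c "
from h import *;report()"
```

```text
time: 27.98
tool_pos: [532.5, 259.4, 41.0]
tool_rot: [[-0.961, -0.276, -0.0], [-0.276, 0.961, 0.001], [0.0, 0.001, -1.0]]
wrist_force: [-1.6, -1.8, 5.1]
gripper_width: 16.9
finger_force: 70.9
time: 28.35
tool_pos: [532.9, 259.5, 40.0]
tool_rot: [[-0.961, -0.276, -0.001], [-0.276, 0.961, 0.002], [0.001, 0.002, -1.0]]
wrist_force: [-6.4, -3.2, 21.4]
gripper_width: 16.6
finger_force: 73.2
time: 28.72
tool_pos: [534.3, 259.9, 37.9]
tool_rot: [[-0.961, -0.276, 0.001], [-0.276, 0.961, 0.003], [-0.002, 0.002, -1.0]]
wrist_force: [-6.2, -2.8, 23.6]
gripper_width: 16.6
finger_force: 74.7
28.725 [459.8 320.3] [436.  361.8] 0.57 tilt 20.4 g -58.2 h 16.2 [ 4.6  2.1 -1.6 -0.3  0.6] [465.1 240.   27.3] [645.3 291.7  97.2]
```

```bash
python3 -m creep '[[[0,0,0.2],0],[[0,0,0.1],0],[[0,0,0],0]]' | grep -E 'pos|wrist'; python3 -m creep '[[[0,0,0.15],0],[[0,0,0],0]]'| grep -E 'pos|wrist';python3 -m creep '[[[0,0,0.15],0],[[0,0,0],0]]'| grep -E 'pos|wrist'
```

```text
tool_pos: [535.4, 260.2, 35.8]
wrist_force: [-5.8, -2.5, 27.9]
tool_pos: [536.0, 260.3, 34.5]
wrist_force: [-5.4, -1.7, 27.2]
tool_pos: [536.5, 260.5, 33.2]
wrist_force: [-3.7, -1.2, 27.3]
```

```bash
python3 -m creep '[[[0,0,0.15],0],[[0,0,0],0]]' | grep -E 'pos|wrist'; python3 -m creep '[[[0,0,0.15],0],[[0,0,0],0]]'| grep -E 'pos|wrist'; python3 -c "
from h import *
p,q=tip3()
w=optics.snapshot('wrist');d=optics.outline_of(w,'spatula')[0];m=d['pixels'];save(w,'w3.png')
dk=(w['pixels'].max(2)<60)
print(d['conf'],d['bbox'],'handle top row',[int(np.nonzero(dk[100:300,c])[0].min()+100) for c in (315,326,337)],[(r,int(m[r].sum())) for r in range(0,240,20)])"
```

```text
tool_pos: [536.9, 260.7, 32.1]
wrist_force: [-5.2, -2.7, 28.7]
tool_pos: [536.9, 260.7, 32.0]
wrist_force: [-7.9, -4.4, 36.5]
tip [142.2 284.8] [458.83333333 321.66666667] 0.97 [440.1 234.8  11.2]
0.79 [282.8, 0.0, 369.7, 425.8] handle top row [212, 213, 211] [(0, 83), (20, 83), (40, 81), (60, 80), (80, 79), (100, 78), (120, 36), (140, 35), (160, 34), (180, 33), (200, 33), (220, 60)]
```

```bash
python3 - <<'E'
from h import *
p=optics.snapshot("top");q=optics.snapshot("scene");w=optics.snapshot("wrist")
s=bot.read_state();T=np.array(s["tool_pos"]);a=np.array(s["tool_rot"])[:,0]*[1,1,0];up=np.array([0,0,1.])
m=optics.outline_of(w,"spatula")[0]["pixels"];root=max(r for r in range(60,160) if m[r].sum()>55)
dk=w["pixels"].max(2)<60;front=np.mean([np.nonzero(dk[150:300,c])[0].min()+150 for c in range(312,340,4)])
width=m[root-10].sum();print("root row",root,"front row",front,"blade px width near root",width, "handle width at front+5",dk[int(front)+8,270:390].sum())
for th in (0,4,8,12,16):
    t=np.radians(th);d=a*np.cos(t)-up*np.sin(t);n=up*np.cos(t)+a*np.sin(t);lat=np.array(s["tool_rot"])[:,1]
    f=lambda v:[proj(w,T+[0,0,v[1]]+d*(v[0]+65)+n*9)[1]-front,proj(w,T+[0,0,v[1]]+d*(v[0]+95)+n*2)[1]-root]
    r=least_squares(f,[-24,18]).x;c=T+[0,0,r[1]]
    P=lambda x,y,z:np.array(proj(w,c+d*(r[0]-x)+n*z+lat*y))
    tip=c+d*(r[0]+135)
    print(th,"g %.1f h %.1f"%tuple(r),"blade w %.0f"%abs(P(-99,11,2)-P(-99,-11,2))[0],"handle w %.0f"%abs(P(-63,9,9)-P(-63,-9,9))[0],"tip",tip.round(1),"top",np.round(proj(p,tip),1),"scene",np.round(proj(q,tip),1))
E
```

```text
root row 105 front row 212.28571428571428 blade px width near root 78 handle width at front+5 59
0 g -22.1 h 16.9 blade w 77 handle w 61 tip [428.4 229.6  48.9] top [143.9 283.4] scene [473.1 303.7]
4 g -22.0 h 22.2 blade w 77 handle w 63 tip [428.6 229.6  46.3] top [144.3 283.4] scene [472.8 304.7]
8 g -21.7 h 28.1 blade w 78 handle w 64 tip [429.  229.8  44.4] top [144.6 283.3] scene [472.5 305.6]
12 g -20.9 h 34.7 blade w 78 handle w 66 tip [429.6 229.9  43. ] top [144.8 283. ] scene [472.2 306.2]
16 g -19.8 h 42.1 blade w 79 handle w 69 tip [430.4 230.2  42.3] top [144.9 282.7] scene [472.  306.7]
```

```bash
python3 -m creep '[[[0,0,-0.2],0],[[0,0,-0.15],0],[[0,0,0],0]]'; python3 -m creep '[[[0,0,0],0],[[0,0,0],0],[[0,0,0],0]]' -0.4
python3 - <<'E'
from h import *
s=bot.read_state();print(s["gripper_width"],s["tool_pos"],s["finger_force"])
w=optics.snapshot("wrist");T=np.array(s["tool_pos"]);a=np.array(s["tool_rot"])[:,0]*[1,1,0]
m=optics.outline_of(w,"spatula")[0]["pixels"];root=max(r for r in range(40,160) if m[r].sum()>55)
dk=w["pixels"].max(2)<60;front=np.mean([np.nonzero(dk[150:300,c])[0].min()+150 for c in range(312,340,4)])
f=at_z(w,326,front,63);r=at_z(w,326,root,56);print(front,root,"front",f,"root",r,np.linalg.norm((f-r)[:2]))
e=m[root-40:root-5];cols=np.nonzero(e)[1];print("blade mid col",cols.mean(),"handle cols",np.nonzero(dk[int(front)+10,270:390])[0][[0,-1]]+270)
print("origin est",f+(-a)*65,r-a*95)
E
```

```text
time: 31.08
tool_pos: [536.9, 260.6, 32.3]
tool_rot: [[-0.961, -0.276, 0.008], [-0.276, 0.961, 0.005], [-0.009, 0.002, -1.0]]
wrist_force: [-1.5, -1.4, 16.9]
gripper_width: 16.9
finger_force: 77.4
time: 31.45
tool_pos: [531.4, 259.0, 26.6]
tool_rot: [[-0.961, -0.277, -0.001], [-0.277, 0.961, -0.001], [0.001, -0.0, -1.0]]
wrist_force: [0.2, 0.6, -0.3]
gripper_width: 25.6
finger_force: 0.0
25.588846894175486 [531.42254708 258.97508143  26.5575022 ] 0.0
235.42857142857142 126 front [494.62667594 246.80077944  63.        ] root [467.2727462 238.8816133  56.       ] 28.47719551553475
blade mid col 324.78632175761874 handle cols [295 355]
origin est [557.08753773 264.79056981  63.        ] [558.56169805 265.17438385  56.        ]
```

```bash
python3 -m creep '[[[0,0,0],0],[[0,0,0],0],[[0,0,0],0]]' 0.1; python3 -m creep '[[[0,0,-3],0],[[0,0,-5],0],[[0,0,-5],0],[[0,0,0],0],[[0,0,0],0]]'
python3 - <<'E'
from h import *
s=bot.read_state()
w=optics.snapshot("wrist");a=np.array(s["tool_rot"])[:,0]*[1,1,0]
d=optics.outline_of(w,"spatula")[0];ys,xs=np.nonzero(d["pixels"]);P=np.array([at_z(w,u,v,54)[:2] for u,v in zip(xs,ys)])
m=P.mean(0);ax=np.linalg.svd(P-m,full_matrices=False)[2][0];ax*=np.sign(ax[0]);t=(P-m)@ax
print("spatula",d["conf"],"ends",m+ax*t.min(),m+ax*t.max(),np.ptp(t),"yaw",np.degrees(np.arctan2(ax[1],ax[0])),"origin",m+ax*(t.min()+135))
for k in ("drying_rest",):
    for e in optics.outline_of(w,k)[:1]: print(k,e["conf"],e["bbox"])
p=optics.snapshot("top");q=optics.snapshot("scene")
for n,c in (("top",p),("scene",q)): print(n,cyl(c,"rinse_pot",46,48,(447,-74)),cyl(c,"jar",38,85,(465,80)),cyl(c,"petri_dish",45,15,(636,28)),cyl(c,"dropper",17,85,(710,55)))
d=optics.outline_of(q,"spatula")[0];print(d["conf"],d["bbox"],"expected tip/tail",proj(q,(556.5-129.7,264.8-37.3,54)),proj(q,(556.5+62.5,264.8+17.9,54)),"ends",ends(q))
E
```

```text
time: 31.92
tool_pos: [532.1, 259.2, 27.2]
tool_rot: [[-0.961, -0.277, -0.0], [-0.277, 0.961, -0.0], [0.0, -0.0, -1.0]]
wrist_force: [0.3, -0.3, 1.2]
gripper_width: 46.7
finger_force: 0.0
time: 32.55
tool_pos: [531.7, 259.2, 157.1]
tool_rot: [[-0.961, -0.277, -0.0], [-0.277, 0.961, 0.0], [0.0, 0.0, -1.0]]
wrist_force: [-0.7, -0.3, -0.9]
gripper_width: 46.7
finger_force: 0.0
spatula 0.73 ends [428.884281   227.85934503] [624.78375433 284.53043209] 203.9318900033955 yaw 16.13444642421212 origin [558.56693583 265.37479567]
drying_rest 0.83 [273.6, 21.3, 379.1, 343.5]
top (array([442.7, -77.7]), array([-0.4,  0.1,  0.4, -0.1]), 0.74) (array([462.2,  73.7]), array([-0.8, -1.1,  0.8,  1.2]), 0.82) (array([636.1,  25.9]), array([-0.8, -1.5,  0.8,  1.5]), 0.95) (array([704. ,  50.2]), array([-2.1, -2.9,  2.3,  3.1]), 0.61)
scene (array([448.1, -71.8]), array([ 0.6,  0.1, -0.6, -0. ]), 0.73) (array([472.2,  79.2]), array([-2. , -1.7,  1.9,  1.2]), 0.92) (array([632.4,  25.5]), array([-1.2, -2.8,  1.2,  2.2]), 0.92) (array([714.4,  60.4]), array([-0.5, -2.5,  0.5,  2.3]), 0.95)
0.66 [301.5, 302.0, 318.6, 343.0] expected tip/tail (np.float64(473.2332357284631), np.float64(301.0236586206948)) (np.float64(435.5079109686025), np.float64(366.8493679988577)) ends (array([311.5       , 304.16666667]), array([309.33333333, 340.16666667]), 0.66)
```

```bash
python3 -c "
from h import *
print(bot.hand_in())"
```

```text
the job is handed in; nothing more can be done
None
```

I dipped the spatula's blade about 3 cm below the pot's rim for over a second and laid the spatula level in both drying-rest notches, centred to about 2 mm with the blade over the tray. I then let go and handed in at about 33 s; camera checks showed the pot, jar, bottle and dish unmoved.

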